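Key the imager lens into its sprung bayonet mount and hold it home

TASK

Take the tall knurled lens out of its holder and stand it upright and centred in the round throat of the imager head. Its keyways are hidden underneath, so keep it pressed down on the sprung pins and turn it until it drops over them, then push it fully home, shoulder flush on the mount face, and finish while holding it there: still gripping the lens and pressing it firmly on to the face against the spring, so that I can run in the locking screw. Leave the cap and the other things where they are.

Things in the scene. Friction and masses are not known exactly. Their poses are not given: they have to be found in the camera images.
- lens_grip (a point): middle of the grip of the lens, on its axis, z up; 47 mm above its foot. The lens: loose, about 0.2 kg, 64 mm tall, upright in either of the holder's two seats, the taller part there, with glass on top. Its black knurled collar, 52 mm across, may be gripped at any angle, from 20 mm below to 10 mm above this point.
- lens_shoulder (a point): centre of the underside of the lens's shoulder (a rim 54 mm across, 5 mm thick), 25 mm below lens_grip: the face that lands on the mount face. Below it hangs the tail, 36 mm diameter, 22 mm long, its foot tapered over the last 3 mm.
- lens_foot (a point): centre of the foot of the tail. Four equal keyways, 90 degrees apart, 9 mm wide and 6 mm deep, are cut up into the foot, out of sight. How they stand to the pins is not known beforehand and must be found by feel: a quarter turn of the lens, either way, is certain to bring them over the pins.
- mount_face (a point): centre of the mouth of the throat, in the flat black mount face (68 mm across, 62 mm above the workbench, facing up) of the imager head; z up along the throat. The throat is 38 mm in diameter, 32 mm deep. The head is fixed: a ribbed aluminium housing 92 x 92 mm with two sockets on one side, on a plate 130 x 130 x 10 mm.
- pin_level (a point): point on the throat's axis 13 mm below the mouth, level with the tops of four greased 5 mm steel pins, 90 degrees apart, that stick 5 mm in from the wall. Their angle differs each time and is not that of the head. They sit on a ring that gives way downward up to 4.5 mm on a spring: 3.2 N at first, 1 N more per mm. Off the keyways, the lens rides on them 9 mm above home, 4.5 mm if pressed flat (8 N).
- imager: the imager head, origin at the centre of its underside. When, in turning, the keyways come within about 5 degrees of the pins, the pins spring up into them: the push vanishes, the lens then turns only a few degrees more, and it goes down until its shoulder meets the mount face. At home the spring still lifts with 6 N, less the lens's weight: let go, the lens would rise 3 mm.
- holder: the white block that holds lens and cap, fixed, 204 (its x) x 92 (its y) x 20 mm, origin at the centre of its underside. Two seats, round holes of 40 mm diameter and 14 mm deep, lie 54 mm either way from its centre along its x axis; lens and cap stand on the floor of these, 6 mm above the workbench
- cap_middle (a point): middle of the cap: a short closed black knurled plug, 50 mm diameter, 28 mm tall overall, in the other seat of the holder. This point lies 22 mm above its foot. To be left in place
- jar: screw-top jar with a pale lid, 51 mm diameter, 49 mm tall, loose, origin at the centre of its underside; to be left alone
- hexkey: small L-shaped hexagon key, 24 x 78 x 6 mm, lying loose on the workbench, origin at the centre of its underside; to be left alone
- driver: torque screwdriver, 26 x 147 x 26 mm, lying loose, its y along its length, origin at the centre of its underside; to be left alone
- tweezers_dark: dark tweezers, 12 x 118 x 9 mm, lying loose, origin at the centre of the underside; to be left alone

How it is judged:
By the outcome, as a careful person would: the job done as asked, in the order asked, and still so for the second after the job is handed in, while the arm keeps its last pose, push and grip.
It also fails if it takes over 51 s, if anything falls off the work surface, if the arm or the gripper's body presses on something with over 40 N, if the wrist force passes 120 N, or if a joint passes its speed limit or range.

ROBOT

A 6-joint arm with a two-finger parallel gripper is mounted at the origin on the work surface; the furniture and walls round the work are solid. World frame = base frame: x ahead of the robot, y to its left, z up, the work surface at z = 0. Lengths are in m, angles in rad, forces in N, time in s.
With the tool pointing down it reaches from about 0.325 to 0.925 m from the base axis. Payload 3.1 kg.
Tool frame: the origin (TCP) lies on the mounting face of the last link; the fingertips stand 173 mm ahead of it and the grasp point (between the pads) lies 155 mm ahead of it; z points along the fingers, y is the line along which they close (so a half turn about z gives the same grasp; the last joint's range is limited). The gripper opens to 85 mm and grips with 20 to 120 N. Pads are 22 mm wide; open, the fingers measure 114 mm over their backs; the gripper's body (76 mm by 85 mm) begins 54 mm behind the grasp point. The pads swing forward as they close: fully open they stand 13 mm farther back than shut.
Start: joints at [-1.43, 0.217, 1.613, -0, 1.311, -0.112], TCP at [0.156, -0.605, 0.405] pointing down, gripper open.
Joint ranges: [-2.75, 2.75], [-0.78, 2.1], [0.31, 2.55], [-1.13, 4.27], [0.13, 2.63], [-2.58, 2.58]. Speed limits (rad/s): [2.79, 2.79, 3.14, 3.14, 3.14, 3.14].

INTERFACE

Orientations are given as a rotation vector (axis times angle).
In Python, from workcell import * gives the robot as it stands.
- The arm moves only by the shell command python3 -m pendant 'ROWS' [FORCE]. ROWS is JSON, a list of rows, each a list of 7 numbers: the shift along the tool's x, y, z in mm, then the turn, a rotation vector about the tool's x, y, z in rad, then the opening, from 0 (shut) to 1 (fully open). In form: [[x, y, z, wx, wy, wz, hand], ...]. A call has 1 to 10 rows; each row shifts and turns the commanded pose from where the row before left it, along the tool's axes as they then stand; what a row does not reach is not made up. A row lasts 1/10 s, in which the tool goes at most 50 mm and 8.59 degrees, less where a joint would pass 70% of its speed; a pose out of reach is approached as far as the arm can. A call is refused whole if a number of a shift passes 50 or a number of a turn 0.15, either way. A call with a gripper value outside its range is refused whole. The fingers move at their own pace and stop on an object; FORCE is the grip in N (left out, the last holds). Time passes only in rows, so rows that do not move let the fingers close. It gives the time, the measured TCP pose, the force, the opening and the grip force at its end, in the units of the state.
- get_obs(): the state, without advancing time (a new reading comes with each control period).
- read_camera(name): name is "scene" or "top" or "wrist"; returns a dict with "image" (480x640x3 uint8, red, green, blue), "K" (3x3 intrinsics, pixels), "k1" (the pictures are not rectified: a ray, as slopes to the right and down, at radius r is drawn at 1 + k1 r^2 times it, then the intrinsics apply), "R" (3x3) and "t" (3): a world point X has camera coordinates R X + t; the wrist camera has in their place "hand_eye" (4x4, takes a point from camera to tool coordinates, whose origin is the TCP and whose axes are the flange's). Camera axes: x right, y down, z forward; pixel columns grow to the right and rows downward; lengths in m; the calibration is good to about 2 mm. A picture is of the moment at which its call begins: read the wrist's pose just before it. There is no depth.
- sign_off(): hands the job in; it is judged then, once.
Trained networks look in a picture, given as the dict that the camera call returned (one of the last four; its "shot" number tells which), for a name from the list of things; names that differ only in an ending like _2 or _b are one class to them, and where a whole thing is asked for, a point or a joint stands for the part that bears it (a point fixed in the world has none). Each returns a list of dicts, best first, with "score" (0 to 1); they miss things now and then, are a little off and sometimes report something else, mostly with a low value. They report only what shows in the picture. A call takes as long as a camera call.
- silhouettes(thing, picture): "region" (480x640 bool, what is visible of it) and "rect" ([left, top, right, bottom] in pixels, round what is visible of it).
- pinpoint(thing, picture): "location" ([column, row] in pixels: a listed point, or the origin of a listed thing).
The state is a dict: "time": time; "qpos": joint angles; "qd": joint speeds; "tau": joint torques, N m; "position": TCP position; "orientation": TCP orientation; "wrist_force": force on the tool from outside, world axes, zero at the start; "torque": the same for the moment, N m; "grip_width": finger opening in m; "gripper_force": force on a finger pad.
Only numpy, scipy, OpenCV 4.12 (cv2) and the standard library are available. Lean on these libraries where they do the work, as an engineer would, in place of code of your own. Each camera call takes 0.05 s, during which the arm holds its last target. There are 200 camera calls.

## Working session

There is one attempt and no reset: what is moved stays moved. The work goes in short steps, Python scripts to look and compute and a shell command to move; the robot and the scene stay as the last step left them, time stands still between calls to the robot, and variables do not carry over. Pictures are saved under pics/ and viewed, at most 14 in all, crops included, and the job is handed in when it is done.

```bash
mkdir -p pics; cat > h.py <<'E'
from workcell import *
import numpy as np, cv2
from scipy.spatial.transform import Rotation as Ro
def cam(p,o):
    if 'R' in p and p.get('R') is not None: R=np.array(p['R']);t=np.array(p['t']);return R,t
    T=np.eye(4);T[:3,:3]=Ro.from_rotvec(o['orientation']).as_matrix();T[:3,3]=o['position']
    M=np.linalg.inv(T@np.array(p['hand_eye']));return M[:3,:3],M[:3,3]
def ray(p,px,o=None):
    R,t=cam(p,o);K=np.array(p['K']);d=np.array([(px[0]-K[0,2])/K[0,0],(px[1]-K[1,2])/K[1,1]]);u=d.copy()
    for _ in range(20): u=d/(1+p['k1']*(u@u))
    v=R.T@np.array([u[0],u[1],1]);return -R.T@t,v/np.linalg.norm(v)
def atz(p,px,z,o=None):
    c,v=ray(p,px,o);return c+v*(z-c[2])/v[2]
def tri(rays):
    A=sum(np.eye(3)-np.outer(v,v) for c,v in rays);b=sum((np.eye(3)-np.outer(v,v))@c for c,v in rays)
    return np.linalg.solve(A,b)
E
python3 - <<'E'
from h import *
np.set_printoptions(precision=4,suppress=True)
o=get_obs();print(o)
Z={'lens_grip':.053,'mount_face':.062,'cap_middle':.028,'imager':0,'holder':0,'jar':0,'driver':0}
rs={}
for c in ['scene','top','wrist']:
    o=get_obs();p=read_camera(c);cv2.imwrite(f'pics/{c}0.png',p['image'][...,::-1])
    for n in Z:
        for d in pinpoint(n,p)[:2]:
            print(c,n,round(d['score'],2),np.round(d['location'],1),atz(p,d['location'],Z[n],o))
            rs.setdefault(n,[]).append(ray(p,d['location'],o)) if d is not None else 0
E
```

```text
{'time': 0.0, 'qpos': array([-1.4302,  0.2178,  1.6149,  0.    ,  1.3113, -0.1122]), 'qd': array([ 0.0012,  0.0002, -0.0002,  0.001 ,  0.0004, -0.0015]), 'tau': array([ -0.0022, -39.6853, -30.3851,  -0.0003,   0.0097,   0.    ]), 'position': array([ 0.1563, -0.6047,  0.4033]), 'orientation': array([-3.1141, -0.3958,  0.    ]), 'wrist_force': array([ 0.9499, -0.2593,  0.4181]), 'torque': array([-0.0182, -0.0182,  0.0275]), 'gripper_force': 0.0, 'grip_width': 0.0848683746660392}
scene lens_grip 0.82 [273.6 337.1] [0.4924 0.3185 0.053 ]
scene mount_face 0.97 [325.2 221.7] [0.5733 0.0488 0.062 ]
scene cap_middle 0.8 [217.4 325.1] [0.5924 0.3224 0.028 ]
scene imager 0.77 [329.3 250.4] [0.566  0.0462 0.    ]
scene holder 0.84 [249.2 351.5] [0.5388 0.3197 0.    ]
scene jar 0.76 [222.5 277. ] [0.6837 0.2078 0.    ]
scene driver 0.79 [416.3 291.2] [0.3844 0.0696 0.    ]
top lens_grip 0.8 [220.9 271.9] [0.491 0.324 0.053]
top lens_grip 0.34 [368.6 229.3] [0.5707 0.0548 0.053 ]
top mount_face 0.65 [371.7 231.5] [0.5657 0.05   0.062 ]
top cap_middle 0.75 [227.3 217.6] [0.5937 0.3186 0.028 ]
top cap_middle 0.66 [368. 234.] [0.5644 0.0538 0.028 ]
top imager 0.67 [369.7 234.4] [0.5662 0.048  0.    ]
top holder 0.89 [229.  241.9] [0.5501 0.3193 0.    ]
top jar 0.66 [287.2 177.3] [0.6769 0.2085 0.    ]
top driver 0.58 [360.3 329. ] [0.3851 0.0661 0.    ]
top driver 0.29 [224.2 271.7] [0.4926 0.3274 0.    ]
```

View pics/scene0.png

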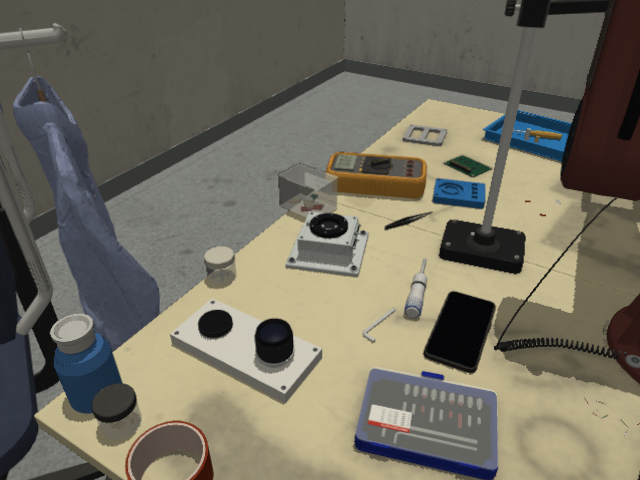

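View pics/top0.png

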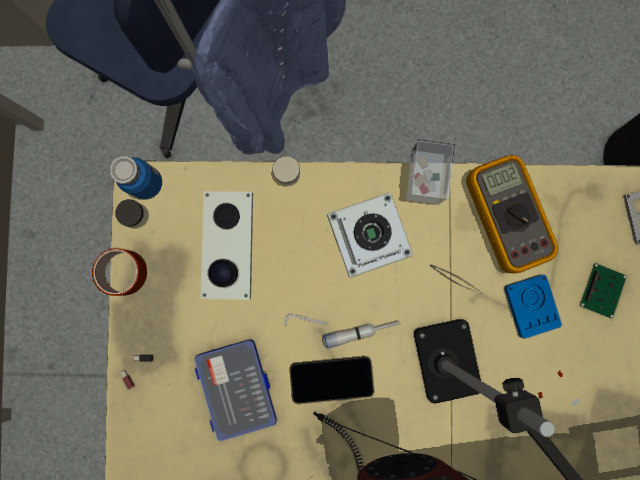

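The scene and top views agree. The lens is at scene (273,337) / top (222,272), the cap at (226,215), and the throat at top (372,231). A stand with a tall pole, foot at about top (443,362) and clamp at about (512,400), lies between the arm's start and the work, so I'll measure it first.

```bash
python3 - <<'E'
from h import *
np.set_printoptions(precision=4,suppress=True)
s=read_camera('scene');t=read_camera('top')
print('campos',ray(s,(0,0))[0],ray(t,(0,0))[0])
print('foot',atz(s,(485,236),.03),atz(t,(443,358),.03))
print('clamp',tri([ray(s,(533,12)),ray(t,(512,400))]),tri([ray(s,(512,5)),ray(t,(513,385))]))
f=atz(s,(485,236),.03)
# pole top: point above foot in top view
c,v=ray(t,(546,428));f2=atz(t,(443,358),.03);
k=((f2-c)[:2]@v[:2])/(v[:2]@v[:2]);print('poletop',c+k*v)
def fit(p,px,R):pass
# throat: circle of mount face edge
for p,n in((s,'s'),(t,'t')):
  for nm,z in (('lens_grip',.053),('mount_face',.062),('holder',0),('cap_middle',.028)):
    d=silhouettes(nm,p)[:1]; print(n,nm,[(round(x['score'],2),x['rect'],int(x['region'].sum())) for x in d])
im=np.hstack([cv2.resize(t['image'][160:320,190:270],None,fx=3.4,fy=3.4),cv2.resize(t['image'][160:320,310:430],None,fx=3.4,fy=3.4)])
print(im.shape);cv2.imwrite('pics/crop1.png',im[...,::-1])
E
```

```text
campos [0.1702 0.7171 0.5729] [0.4686 0.1419 1.0412]
foot [ 0.3279 -0.1014  0.03  ] [ 0.3344 -0.0853  0.03  ]
clamp [ 0.3305 -0.0828  0.4086] [ 0.3542 -0.0796  0.4168]
poletop [ 0.3282 -0.0813  0.5043]
s lens_grip [(0.8, [254.3, 317.8, 293.8, 367.1], 1667)]
s mount_face [(0.75, [284.9, 209.4, 366.5, 275.1], 3962)]
s holder [(0.69, [174.1, 300.9, 324.2, 399.8], 5847)]
s cap_middle [(0.61, [192.6, 310.6, 232.7, 339.0], 807)]
t lens_grip [(0.97, [203.6, 259.9, 239.7, 288.6], 738)]
t mount_face [(0.79, [325.5, 196.6, 413.3, 277.6], 4481)]
t holder [(0.84, [199.7, 192.3, 250.4, 297.6], 4108)]
t cap_middle [(0.92, [214.9, 205.6, 240.5, 227.2], 560)]
(544, 680, 3)
```

View pics/wrist0.png

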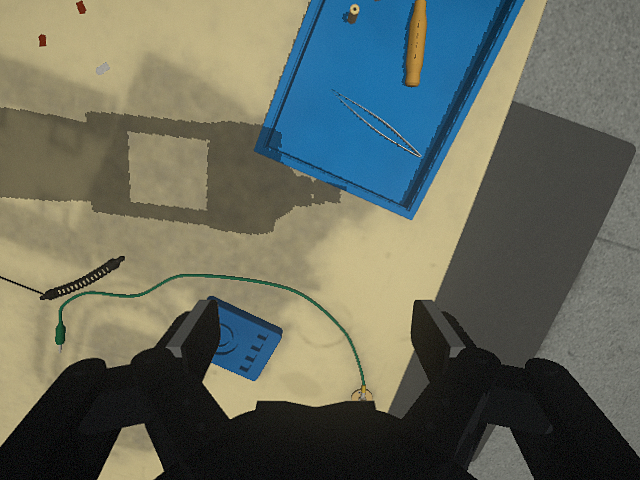

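The wrist view shows only the tray, cable and floor, with no obstacles near the gripper. The pole is at about (0.33, -0.083) with its top at z≈0.50, so I have to sweep above it. I'll raise first and learn the arm geometry from the readings.

```bash
python3 -m pendant '[[0,0,-50,0,0,0,1],[0,0,-50,0,0,0,1],[0,0,-50,0,0,0,1],[0,0,-40,0,0,0,1],[0,0,0,0,0,0,1]]' 40; python3 -c "
from h import *
print(get_obs()['qpos'],get_obs()['position'])"
```

```text
time: 2.2
position: [0.1564, -0.605, 0.6046]
orientation: [3.101, 0.394, 0.0]
wrist_force: [0.5, 0.2, -0.1]
grip_width: 0.0858
gripper_force: 0.0
[-1.43013986e+00  1.27723171e-01  1.35045878e+00  4.22237932e-05
  1.64761221e+00 -1.12186706e-01] [ 0.15636734 -0.60500517  0.60455459]
```

View pics/crop1.png

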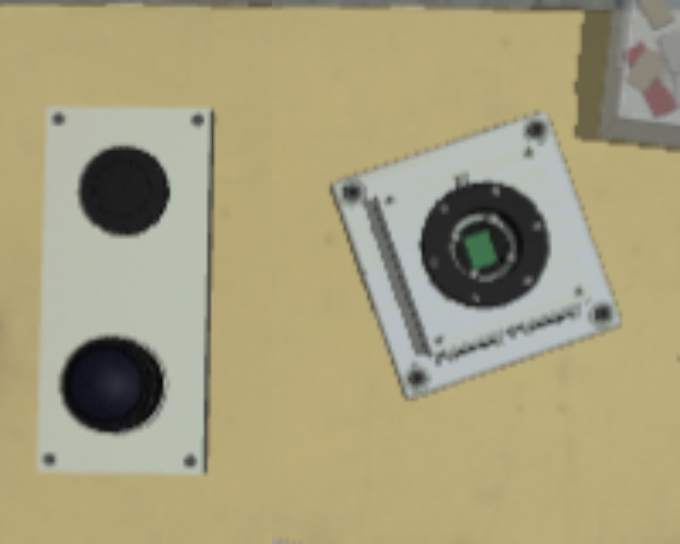

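The crop confirms the layout: holder on the left with cap above and lens below, and the throat with its pins on the right. I'll raise further and sweep over the pole.

```bash
python3 -m pendant '[[0,0,-45,0,0,0,1],[0,0,-45,0,0,0,1],[48,-2,0,0,0,-0.078,1],[48,-2,0,0,0,-0.078,1],[48,-2,0,0,0,-0.078,1],[48,-2,0,0,0,-0.078,1],[48,-2,0,0,0,-0.078,1],[0,0,0,0,0,0,1]]'; python3 -c "
from h import *
o=get_obs();p=o['position'];print(o['qpos'],p,np.hypot(p[0],p[1]),np.arctan2(p[1],p[0]))"
```

```text
time: 3.0
position: [0.3757, -0.4979, 0.684]
orientation: [-2.974, -1.005, -0.004]
wrist_force: [-1.3, -0.3, 0.3]
grip_width: 0.0851
gripper_force: 0.0
[-1.03740152  0.13973011  1.19525883  0.00299736  1.80787722 -0.11768105] [ 0.37572003 -0.49786712  0.68396451] 0.6237284761816517 -0.9243199620962572
```

```bash
python3 -m pendant '[[48,-2,0,0,0,-0.078,1],[48,-2,0,0,0,-0.078,1],[48,-2,0,0,0,-0.078,1],[48,-2,0,0,0,-0.078,1],[48,-2,0,0,0,-0.078,1],[48,-2,0,0,0,-0.078,1],[48,-2,0,0,0,-0.078,1],[48,-2,0,0,0,-0.078,1],[48,-2,0,0,0,-0.078,1],[48,-2,0,0,0,-0.078,1]]'; python3 -m pendant '[[48,-2,0,0,0,-0.078,1],[48,-2,0,0,0,-0.078,1],[48,-2,0,0,0,-0.078,1],[48,-2,0,0,0,-0.078,1],[48,-2,50,0,0,-0.078,1],[48,-2,50,0,0,-0.078,1],[0,0,50,0,0,0,1],[0,0,50,0,0,0,1],[0,0,50,0,0,0,1],[0,0,0,0,0,0,1]]'; cat > look.py <<'E'
from h import *
import sys
np.set_printoptions(precision=4,suppress=True)
o=get_obs();p=read_camera('wrist');cv2.imwrite(f'pics/{sys.argv[1]}.png',p['image'][...,::-1])
print(o['qpos'],o['position'],o['orientation'])
for n,z in (('lens_grip',.053),('cap_middle',.028),('mount_face',.062),('holder',0),('pin_level',.049)):
    for d in pinpoint(n,p)[:2]: print(n,round(d['score'],2),np.round(d['location'],1),atz(p,d['location'],z,o))
M=Ro.from_rotvec(o['orientation']).as_matrix();print(M)
E
python3 look.py w1
```

```text
time: 4.0
position: [0.6108, -0.0973, 0.6834]
orientation: [-2.377, -2.053, 0.002]
wrist_force: [1.1, -0.0, -0.9]
grip_width: 0.0854
gripper_force: 0.0
time: 5.0
position: [0.5881, 0.1592, 0.4503]
orientation: [-1.831, -2.533, 0.025]
wrist_force: [-1.9, -0.1, -1.7]
grip_width: 0.0854
gripper_force: 0.0
[ 0.1494  0.1569  1.5971 -0.0004  1.4101 -0.1698] [0.5881 0.1592 0.4503] [-1.8308 -2.5334  0.0251]
lens_grip 0.69 [279.  25.] [0.4878 0.3214 0.053 ]
lens_grip 0.6 [176.4 145.3] [0.4146 0.176  0.053 ]
cap_middle 0.91 [378.3  63.7] [0.5952 0.3243 0.028 ]
mount_face 0.94 [279.  288.1] [0.5685 0.0546 0.062 ]
holder 0.89 [328.   57.3] [0.5404 0.3191 0.    ]
pin_level 0.86 [274.6 286.1] [0.5629 0.0489 0.049 ]
[[-0.3138  0.9492 -0.0222]
 [ 0.9495  0.3138 -0.0038]
 [ 0.0034 -0.0223 -0.9997]]
```

```bash
python3 -m pendant '[[46,-10.5,15,0,0,0,1],[46,-10.5,15,0,0,0,1],[46,-10.5,15,0,0,0,1],[46,-10.5,15,0,0,0,1],[0,0,0,0,0,-0.13,1],[0,0,0,0,0,-0.13,1],[0,0,0,0,0,0,1],[0,0,0,0,0,0,1]]'; python3 look.py w2
```

```text
time: 6.1
position: [0.4945, 0.322, 0.4051]
orientation: [1.496, 2.76, 0.006]
wrist_force: [-0.2, 0.2, -0.1]
grip_width: 0.0856
gripper_force: 0.0
[ 0.4583  0.1421  1.699  -0.      1.2961 -0.1188] [0.4945 0.322  0.4051] [1.4962 2.7595 0.0055]
lens_grip 0.87 [308.1 215. ] [0.4888 0.3208 0.053 ]
cap_middle 0.64 [391.4 259. ] [0.5965 0.3241 0.028 ]
holder 0.88 [346.6 228.1] [0.5408 0.3213 0.    ]
pin_level 0.67 [242.8 423.1] [0.5651 0.0477 0.049 ]
[[-0.5456  0.838   0.0039]
 [ 0.838   0.5456  0.0019]
 [-0.0005  0.0043 -1.    ]]
```

View pics/w2.png

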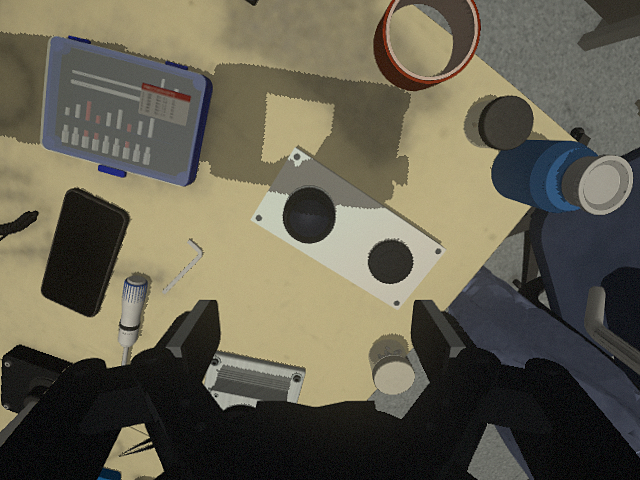

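The lens is at (309,215) with the cap at (390,260) beside it, and the fingers straddle clear of both. Descending partway to refine.

```bash
python3 -m pendant '[[1,-4,40,0,0,0,1],[0,0,40,0,0,0,1],[0,0,30,0,0,0,1],[0,0,0,0,0,0,1],[0,0,0,0,0,0,1]]'; python3 look.py w3; python3 - <<'E'
from h import *
im=cv2.imread('pics/w3.png')
o=get_obs();p=read_camera('wrist')
for d in silhouettes('lens_grip',p)[:1]:
    print(d['score'],d['rect'])
for d in pinpoint('lens_shoulder',p)[:1]+pinpoint('lens_foot',p)[:1]: print(d, atz(p,d['location'],.028,o))
E
```

```text
time: 6.9
position: [0.4899, 0.3203, 0.2925]
orientation: [-1.494, -2.763, 0.001]
wrist_force: [-0.7, -0.1, 0.6]
grip_width: 0.0849
gripper_force: 0.0
[ 0.4592  0.2537  1.7944  0.      1.0946 -0.1204] [0.4899 0.3203 0.2925] [-1.4938 -2.763   0.0014]
lens_grip 0.91 [313.7 255.8] [0.4886 0.3199 0.053 ]
cap_middle 0.63 [427.  311.6] [0.5949 0.322  0.028 ]
holder 0.72 [365.9 265.7] [0.5407 0.3203 0.    ]
[[-0.5476  0.8367 -0.001 ]
 [ 0.8367  0.5476 -0.0005]
 [ 0.0002 -0.0011 -1.    ]]
0.55 [274.4, 209.3, 352.0, 296.1]
```

View pics/w3.png

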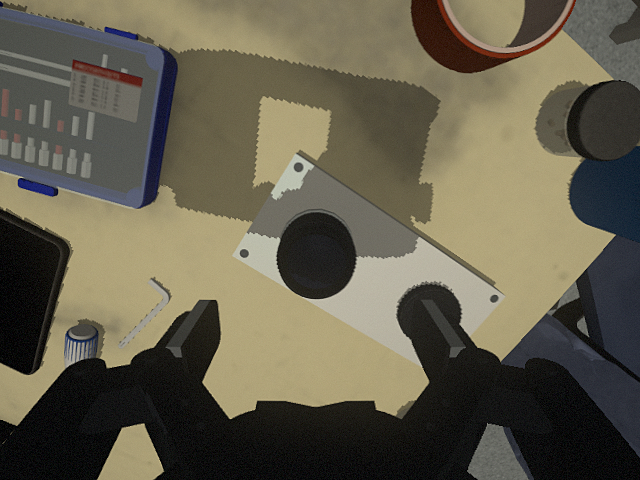

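The lens (315,253) lies on the fingers' centreline. Descend 85 mm and grip.

```bash
python3 -m pendant '[[0,0,40,0,0,0,1],[0,0,35,0,0,0,1],[0,0,10,0,0,0,1],[0,0,0,0,0,0,1],[0,0,0,0,0,0,0.4],[0,0,0,0,0,0,0.4],[0,0,0,0,0,0,0.4],[0,0,0,0,0,0,0.4],[0,0,0,0,0,0,0.4],[0,0,0,0,0,0,0.4]]' 80;  python3 -m pendant '[[0,0,0,0,0,0,0],[0,0,0,0,0,0,0],[0,0,0,0,0,0,0],[0,0,0,0,0,0,0]]' 80
```

```text
time: 8.4
position: [0.4911, 0.321, 0.2104]
orientation: [1.492, 2.762, 0.006]
wrist_force: [-1.0, -1.4, 5.8]
grip_width: 0.0501
gripper_force: 83.4
time: 8.8
position: [0.4911, 0.321, 0.2104]
orientation: [1.492, 2.762, 0.006]
wrist_force: [-0.5, 0.2, 6.0]
grip_width: 0.05
gripper_force: 83.4
```

```bash
python3 -m pendant '[[0,0,-10,0,0,0,0],[0,0,-20,0,0,0,0],[0,0,-40,0,0,0,0],[0,0,-40,0,0,0,0],[0,0,0,0,0,0,0],[0,0,0,0,0,0,0]]' 80; python3 look.py w4; python3 - <<'E'
from h import *
np.set_printoptions(precision=4,suppress=True)
ps={c:read_camera(c) for c in('scene','top')}
for n in('lens_grip','lens_shoulder','lens_foot'):
    r=[]
    for c in ps:
        d=pinpoint(n,ps[c])[:1]
        if d and d[0]['score']>.3: r.append(ray(ps[c],d[0]['location'])); print(c,d)
    if len(r)==2: print(n,tri(r))
s=ps['scene']['image'][170:410,160:440];cv2.imwrite('pics/s4.png',cv2.resize(s,None,fx=2.5,fy=2.5,interpolation=cv2.INTER_CUBIC)[...,::-1])
E
```

```text
time: 9.4
position: [0.49, 0.3205, 0.3192]
orientation: [1.493, 2.762, 0.004]
wrist_force: [-0.4, 0.8, -2.7]
grip_width: 0.05
gripper_force: 83.6
[ 0.4594  0.22    1.7794  0.      1.1393 -0.1206] [0.49   0.3205 0.3192] [1.4926 2.7625 0.0037]
lens_grip 0.77 [316.1 321.7] [0.5273 0.2661 0.053 ]
cap_middle 0.94 [416.4 298.8] [0.597  0.3203 0.028 ]
holder 0.95 [361.6 255.5] [0.5422 0.3206 0.    ]
[[-0.548   0.8364  0.0026]
 [ 0.8364  0.548   0.0013]
 [-0.0003  0.0029 -1.    ]]
scene [{'location': [270.5, 277.2], 'score': 0.79}]
top [{'location': [209.1, 272.0], 'score': 0.62}]
lens_grip [0.4876 0.3225 0.1628]
scene [{'location': [273.5, 293.6], 'score': 0.65}]
top [{'location': [212.3, 270.5], 'score': 0.5}]
lens_shoulder [0.4887 0.3215 0.1353]
scene [{'location': [269.9, 308.2], 'score': 0.61}]
top [{'location': [215.3, 274.5], 'score': 0.41}]
lens_foot [0.4872 0.324  0.1124]
```

View pics/s4.png

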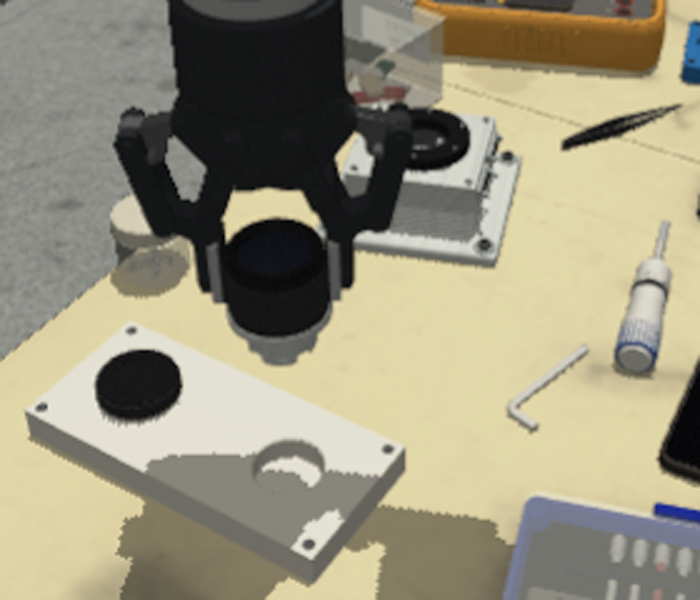

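The lens is held upright between the pads and the cap hasn't moved. Moving to above the head with a 20 mm setback so the throat shows beside the lens.

```bash
python3 -m pendant '[[0,0,-40,0,0,0,0],[-41,-12,-7,0,0,0,0],[-41,-12,-7,0,0,0,0],[-41,-12,-7,0,0,0,0],[-41,-12,-7,0,0,0,0],[-41,-12,-7,0,0,0,0],[-41,-12,-7,0,0,0,0],[-41,-12,0,0,0,0,0],[0,0,0,0,0,0,0],[0,0,0,0,0,0,0]]' 80; python3 look.py w5
```

```text
time: 11.1
position: [0.577, 0.0332, 0.3996]
orientation: [-1.497, -2.762, -0.001]
wrist_force: [-0.7, 0.4, -2.5]
grip_width: 0.0501
gripper_force: 83.9
[-0.0641  0.1221  1.7319  0.0006  1.2878 -0.6417] [0.577  0.0332 0.3996] [-1.4968 -2.7616 -0.0007]
lens_grip 0.75 [314.1 317.6] [ 0.6355 -0.0588  0.053 ]
mount_face 0.69 [315.3 199. ] [0.5656 0.0509 0.062 ]
pin_level 0.74 [312.9 197.8] [0.5643 0.0487 0.049 ]
[[-0.5458  0.8379 -0.0002]
 [ 0.8379  0.5458  0.0006]
 [ 0.0006  0.0002 -1.    ]]
```

View pics/w5.png

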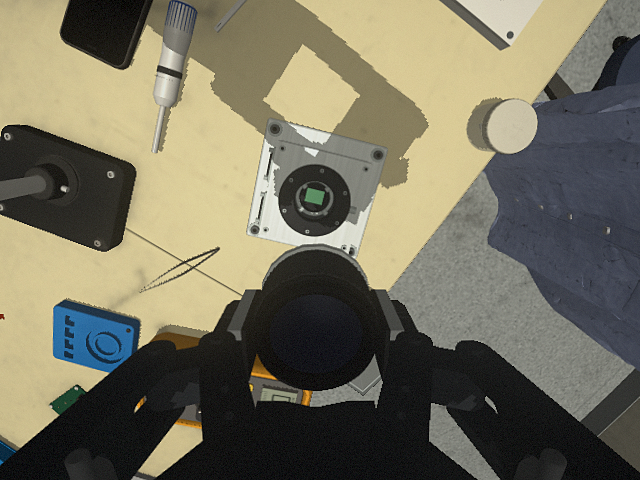

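The throat shows at (315,199) and the lens held at about (316,330). I'll fit both circles in this same camera, so hand-eye error cancels.

```bash
cat > fit.py <<'E'
from h import *
import sys
from scipy.optimize import least_squares
np.set_printoptions(precision=4,suppress=True)
o=get_obs();p=read_camera('wrist');g=cv2.GaussianBlur(cv2.cvtColor(p['image'],cv2.COLOR_RGB2GRAY),(3,3),0).astype(float)
def proj(X):
    R,t=cam(p,o);c=X@R.T+t;u=c[:,:2]/c[:,2:];u=u*(1+p['k1']*(u**2).sum(1,keepdims=True));K=np.array(p['K'])
    return u*[K[0,0],K[1,1]]+K[:2,2]
def circ(c,r,z,out,angs):   # gather strongest edge points about a circle; fit centre at height z, radius r
    c=np.array(c,float)
    for w in (.006,.004,.003,.002):
        pts=[]
        for a in angs:
            d=np.array([np.cos(a),np.sin(a)]);rr=np.linspace(r-w,r+w,25)
            X=np.c_[c+rr[:,None]*d,np.full(25,z)];px=proj(X).astype(np.float32)
            v=cv2.remap(g.astype(np.float32),px[:,:1],px[:,1:],1).ravel()
            dv=np.gradient(v)*out;k=dv.argmax()
            if dv[k]>2.0: pts.append(X[k,:2])
        pts=np.array(pts)
        s=least_squares(lambda q:np.hypot(*(pts-q[:2]).T)-q[2],[*c,r],loss='soft_l1',f_scale=.0005)
        c=s.x[:2]
    return s.x,len(pts),np.median(abs(s.fun))
M=Ro.from_rotvec(o['orientation']).as_matrix();P=o['position']
A=np.linspace(0,2*np.pi,120,endpoint=False)
d=pinpoint('mount_face',p)
if d:
    m=atz(p,d[0]['location'],.062,o)[:2];q=circ(m,.034,.062,1,A);print('face',q)
    q2=circ(q[0][:2],.019,.062,-1,A);print('throat',q2)
# lens collar top edge: camera side arc only (toward +tool x) shoulder rim lower edge
for nm,r,dz in(('shoulder',.027,.1824),('shtop',.027,.1774)):
    z=P[2]-dz;an=np.arctan2(M[1,0],M[0,0])+np.linspace(-1,1,50)
    L=circ(P[:2],r,z,1 if nm=='x' else -1,an);print(nm,L,'tool off',M[:2,:2].T@(L[0][:2]-P[:2]))
f=q[0][:2]-P[:2];print('face from TCP: tool x,y mm',1e3*M[:2,:2].T@f, 'z to home mm',1e3*(P[2]-.2444))
for pt in (np.r_[q[0][:2],.062],): print(proj(pt[None]))
E
python3 fit.py
```

```text
face (array([0.5658, 0.0484, 0.0339]), 120, np.float64(0.00016688358934505154))
throat (array([0.5644, 0.051 , 0.0172]), 105, np.float64(0.0001954487202089697))
shoulder (array([0.5751, 0.0412, 0.032 ]), 20, np.float64(0.0006246997147141657)) tool off [0.0056 0.002 ]
shtop (array([0.5698, 0.0429, 0.0283]), 23, np.float64(0.0008499053350898254)) tool off [ 0.0098 -0.0016]
face from TCP: tool x,y mm [16.6659 -1.8259] z to home mm 155.05434541028552
[[313.287  203.5722]]
```

```bash
cat > fl.py <<'E'
import sys,io,contextlib
with contextlib.redirect_stdout(io.StringIO()): exec(open('fit.py').read())
an=np.arctan2(M[1,0],M[0,0])+np.linspace(-.9,.9,60)
for nm,r,dz,pol in(('seam',.026,.1774,1),('rimlow',.027,.1824,-1),('rimtop',.027,.1774,-1)):
    z=P[2]-dz;c=P[:2].copy()
    pts=[]
    for a in an:
        d=np.array([np.cos(a),np.sin(a)]);rr=np.linspace(r-.004,r+.004,33)
        X=np.c_[c+rr[:,None]*d,np.full(33,z)];px=proj(X).astype(np.float32)
        v=cv2.remap(g.astype(np.float32),px[:,:1],px[:,1:],1).ravel();dv=np.gradient(v)*pol;k=dv.argmax();pts.append(np.r_[X[k,:2],dv[k],rr[k]])
    pts=np.array(pts);s=least_squares(lambda q:np.hypot(*(pts[:,:2]-q).T)-r,c,loss='soft_l1',f_scale=.0003)
    print(nm,'tool off mm',1e3*M[:2,:2].T@(s.x-P[:2]),'res',1e3*np.median(abs(s.fun)),pts[::12,2],pts[::12,3])
cv2.imwrite('pics/w6.png',cv2.resize(p['image'][150:310,220:420],None,fx=3,fy=3)[...,::-1])
E
python3 fl.py
```

```text
seam tool off mm [ 3.0527 -0.2656] res 0.15398924075325782 [20.0439 26.9854 28.7676 28.8438 27.2422] [0.0275 0.0285 0.029  0.0292 0.0287]
rimlow tool off mm [-0.8156  0.0069] res 0.21742343433521322 [ 0.7993  8.1484 10.042  19.0049  9.8984] [0.0283 0.026  0.0262 0.031  0.0262]
rimtop tool off mm [ 0.5765 -0.0393] res 0.1806618542753019 [ 2.3359 10.9443  9.5469 10.707   8.0508] [0.0267 0.03   0.0278 0.028  0.0275]
```

View pics/w6.png

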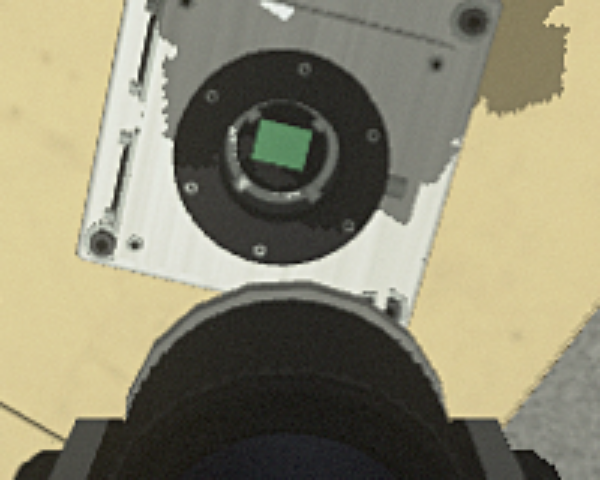

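The face fits cleanly (radius 33.9 mm), the pins are visible in the throat, and the lens sits within about 1 mm of the tool axis. Shifting over the throat and descending to just above the mouth.

```bash
python3 -m pendant '[[9,-1,40,0,0,0,0],[8.2,-0.8,40,0,0,0,0],[0,0,30,0,0,0,0],[0,0,13,0,0,0,0],[0,0,0,0,0,0,0],[0,0,0,0,0,0,0]]' 80; python3 - <<'E'
from h import *
np.set_printoptions(precision=4,suppress=True)
o=get_obs();print(o['position'],o['wrist_force'],o['torque'])
p=read_camera('scene');d=pinpoint('lens_foot',p)[:1];print(d)
cv2.imwrite('pics/s7.png',cv2.resize(p['image'][150:290,260:400],None,fx=4.2,fy=4.2,interpolation=cv2.INTER_CUBIC)[...,::-1])
E
```

```text
time: 12.2
position: [0.5669, 0.0476, 0.278]
orientation: [1.493, 2.762, 0.002]
wrist_force: [0.3, -0.0, -3.3]
grip_width: 0.0501
gripper_force: 83.9
[0.5669 0.0476 0.278 ] [ 0.2596 -0.0297 -3.2798] [-0.0425 -0.0192  0.0536]
[{'location': [329.0, 216.4], 'score': 0.83}]
```

View pics/s7.png

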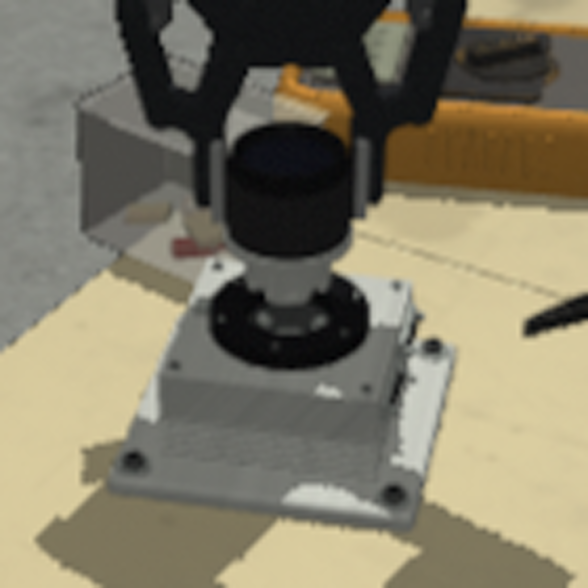

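The tail (x≈288) is centred over the throat (x≈290). Lowering gently and feeling for contact.

```bash
python3 -m pendant '[[0,0,4,0,0,0,0],[0,0,4,0,0,0,0],[0,0,3,0,0,0,0],[0,0,0,0,0,0,0]]';python3 -m pendant '[[0,0,3,0,0,0,0],[0,0,0,0,0,0,0]]';python3 -m pendant '[[0,0,3,0,0,0,0],[0,0,0,0,0,0,0]]'
```

```text
time: 12.7
position: [0.5655, 0.0477, 0.2649]
orientation: [-1.493, -2.763, 0.001]
wrist_force: [0.7, 0.7, -2.3]
grip_width: 0.0498
gripper_force: 83.9
time: 12.9
position: [0.5657, 0.0477, 0.2621]
orientation: [-1.493, -2.763, 0.001]
wrist_force: [0.4, 0.1, -1.8]
grip_width: 0.05
gripper_force: 83.9
time: 13.1
position: [0.5657, 0.0477, 0.2591]
orientation: [-1.493, -2.763, 0.0]
wrist_force: [0.0, -0.1, -3.6]
grip_width: 0.0501
gripper_force: 83.9
```

The tail has entered the throat without side load. Now down to the pins.

```bash
python3 -m pendant '[[0,0,3,0,0,0,0],[0,0,0,0,0,0,0]]';python3 -m pendant '[[0,0,3,0,0,0,0],[0,0,0,0,0,0,0]]';python3 -m pendant '[[0,0,2,0,0,0,0],[0,0,0,0,0,0,0],[0,0,0,0,0,0,0]]'
```

```text
time: 13.3
position: [0.5657, 0.0477, 0.2562]
orientation: [-1.493, -2.763, 0.0]
wrist_force: [-0.3, -0.3, -2.1]
grip_width: 0.0499
gripper_force: 83.9
time: 13.5
position: [0.5657, 0.0477, 0.2532]
orientation: [-1.493, -2.763, 0.0]
wrist_force: [-0.2, -0.4, -2.3]
grip_width: 0.0503
gripper_force: 83.9
time: 13.8
position: [0.5659, 0.0477, 0.2515]
orientation: [-1.493, -2.764, 0.0]
wrist_force: [0.8, 0.1, -3.0]
grip_width: 0.0498
gripper_force: 83.9
```

```bash
for i in 1 2; do python3 -m pendant '[[0,0,1,0,0,0,0],[0,0,0,0,0,0,0]]' | grep -E "position|wrist"; done; python3 -m pendant '[[0,0,1,0,0,0,0],[0,0,0,0,0,0,0]]'
```

```text
position: [0.5659, 0.0477, 0.2505]
wrist_force: [0.5, 0.5, -3.0]
position: [0.566, 0.0477, 0.2496]
wrist_force: [0.6, -0.3, -1.4]
time: 14.4
position: [0.566, 0.0477, 0.2486]
orientation: [1.493, 2.764, 0.0]
wrist_force: [0.4, 0.2, -3.0]
grip_width: 0.05
gripper_force: 83.9
```

```bash
python3 -m pendant '[[0,0,1,0,0,0,0],[0,0,0,0,0,0,0]]' | grep -E "position|wrist";python3 -m pendant '[[0,0,1,0,0,0,0],[0,0,0,0,0,0,0]]' | grep -E "position|wrist"; python3 -m pendant '[[0,0,1,0,0,0,0],[0,0,0,0,0,0,0]]'; python3 - <<'E'
from h import *
p=read_camera('scene')
cv2.imwrite('pics/s8.png',cv2.resize(p['image'][150:290,260:400],None,fx=4.2,fy=4.2,interpolation=cv2.INTER_CUBIC)[...,::-1])
E
```

```text
position: [0.566, 0.0477, 0.2475]
wrist_force: [1.0, 0.5, -2.2]
position: [0.5661, 0.0477, 0.2471]
wrist_force: [-0.9, -0.5, 0.9]
time: 15.0
position: [0.5661, 0.0477, 0.246]
orientation: [1.493, 2.763, 0.0]
wrist_force: [0.2, 0.0, 1.8]
grip_width: 0.05
gripper_force: 83.8
```

View pics/s8.png

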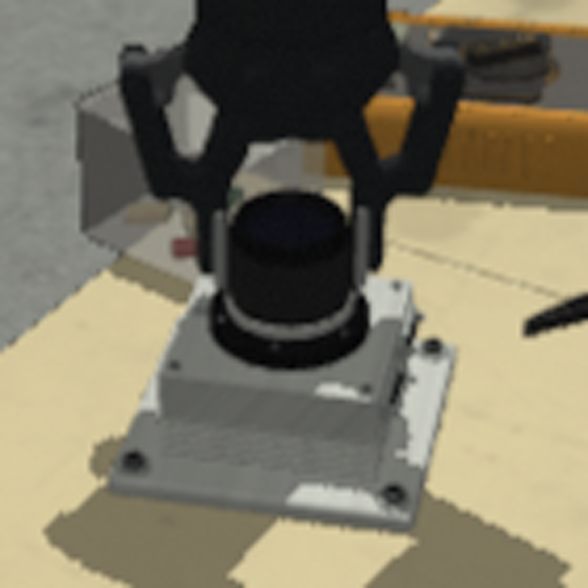

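Contact began at TCP z≈0.2472, with about 3.4 N rising 1 N/mm. That is 3 mm above the computed home and not 9 mm, so the keyways look already aligned over the pins. I'll press on and see where it stops.

```bash
for i in 1; do python3 -m pendant '[[0,0,1,0,0,0,0],[0,0,0,0,0,0,0]]' | grep -E "position|wrist";python3 -m pendant '[[0,0,1,0,0,0,0],[0,0,0,0,0,0,0]]' | grep -E "position|wrist"; python3 -m pendant '[[0,0,1,0,0,0,0],[0,0,0,0,0,0,0]]' | grep -E "position|wrist"; python3 -m pendant '[[0,0,1,0,0,0,0],[0,0,0,0,0,0,0]]' | grep -E "position|wrist"; done
```

```text
position: [0.5662, 0.0477, 0.2449]
wrist_force: [-1.3, -0.0, 2.7]
position: [0.5662, 0.0477, 0.2445]
wrist_force: [-0.9, -0.2, 6.2]
position: [0.5663, 0.0477, 0.2444]
wrist_force: [-3.8, -0.7, 10.6]
position: [0.5664, 0.0477, 0.2444]
wrist_force: [-6.4, -0.7, 15.0]
```

It stops hard at 0.2445, exactly the computed home (pressing flat on the pins would have stopped at 0.2427). I'll ease off slightly and check by a small turn that the keyways hold it.

```bash
q() { python3 -c "
from h import *
o=get_obs();print(o['position'].round(4),o['wrist_force'].round(1),o['torque'].round(2),o['qpos'][5].round(3))"; }
python3 -m pendant '[[0,0,-3,0,0,0,0],[0,0,0,0,0,0,0]]' >/dev/null;q; python3 -m pendant '[[0,0,0,0,0,0.06,0],[0,0,0,0,0,0,0]]'>/dev/null;q; python3 -m pendant '[[0,0,0,0,0,0.06,0],[0,0,0,0,0,0,0]]'>/dev/null;q;  python3 -m pendant '[[0,0,0,0,0,0.06,0],[0,0,0,0,0,0,0]]'>/dev/null;q
```

```text
[0.5662 0.0477 0.2453] [-0.3  0.6  1.4] [ 0.02 -0.03  0.07] -0.619
[0.5661 0.0477 0.2446] [-0.1 -0.2  3.2] [ 0.01 -0.07 -0.01] -0.559
[0.5661 0.0477 0.2446] [-0.3 -0.6  3.4] [ 0.08 -0.05 -0.05] -0.501
[0.566  0.0477 0.2445] [-0.1 -0.1  3.4] [-0.01 -0.09 -0.02] -0.441
```

```bash
q() { python3 -c "
from h import *
o=get_obs();print(o['position'].round(4),o['wrist_force'].round(1),o['torque'].round(2),o['qpos'][5].round(3))"; }
python3 -m pendant '[[0,0,0,0,0,0.05,0],[0,0,0,0,0,0,0]]' >/dev/null;q; python3 -m pendant '[[0,0,0,0,0,0.05,0],[0,0,0,0,0,0,0]]'>/dev/null;q
```

```text
[0.5662 0.0476 0.2447] [0.8 0.  2.5] [-0.1  -0.13 -0.01] -0.392
[0.5662 0.0476 0.2448] [ 0.  -0.8  2.8] [ 0.01 -0.18  0.53] -0.343
```

The turn stopped against the keyways after about 14° of travel (0.53 N·m), so the lens is down over the pins. Turning back to mid-play and pressing home.

```bash
python3 -m pendant '[[0,0,0,0,0,-0.05,0],[0,0,0,0,0,-0.06,0],[0,0,1,0,0,0,0],[0,0,1,0,0,0,0],[0,0,1,0,0,0,0],[0,0,1,0,0,0,0],[0,0,0,0,0,0,0],[0,0,0,0,0,0,0]]' 80; python3 - <<'E'
from h import *
o=get_obs();print(o['torque'].round(2),o['position'],o['qpos'][5])
p=read_camera('scene')
cv2.imwrite('pics/s9.png',cv2.resize(p['image'][150:290,260:400],None,fx=4.2,fy=4.2,interpolation=cv2.INTER_CUBIC)[...,::-1])
E
```

```text
time: 17.85
position: [0.5664, 0.0477, 0.2444]
orientation: [-1.721, -2.628, 0.001]
wrist_force: [-8.5, -0.4, 22.1]
grip_width: 0.0498
gripper_force: 86.9
[-0.01  1.23  0.08] [0.56638586 0.04772632 0.24436221] -0.4506105195233441
```

View pics/s9.png

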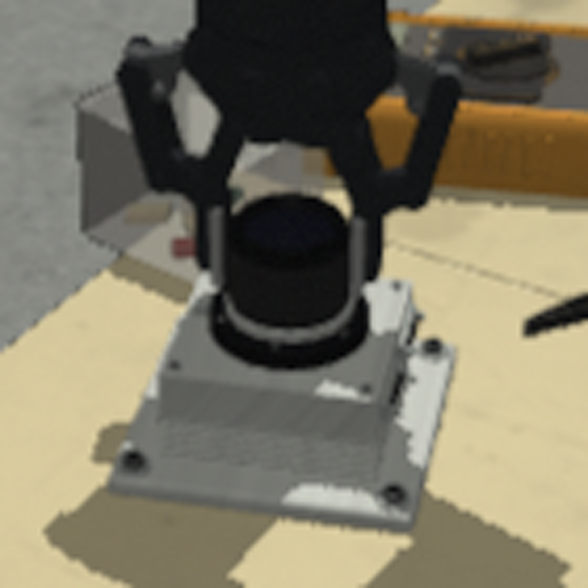

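The rim is flush on the face with 22 N of press. I'll ease the 8 N side load, check, then hand in.

```bash
python3 -m pendant '[[0.5,-1,0,0,0,0,0],[0,0,0,0,0,0,0],[0,0,0,0,0,0,0]]' 80
```

```text
time: 18.2
position: [0.5659, 0.0478, 0.2443]
orientation: [1.72, 2.627, 0.002]
wrist_force: [-6.0, 0.3, 19.6]
grip_width: 0.0498
gripper_force: 86.2
```

```bash
python3 -c "
from workcell import *
print(sign_off())"
```

```text
the job is handed in; nothing more can be done
None
```

The lens is in the throat with its keyways over the pins and its shoulder flush on the mount face, and the arm is still gripping it (about 86 N) and pressing it down with about 20 N; the keyways were already lined up when it went in, so it needed no turning to drop, and a small test turn stopped against the pins. It was handed in at about 18 s, and the cap and other things were not touched.

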